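# Eject a car remote from its dock and lay it on the job slip

### The arm

A 6-joint arm with a two-finger parallel gripper is mounted at the origin on a cart in front of the work surface, level with it; the furniture and walls round the work are solid. World frame = base frame: x ahead of the robot, y to its left, z up, the work surface at z = 0. Lengths are in m, angles in rad, forces in N, time in s.
With the tool pointing down it reaches from about 0.325 to 0.9 m from the base axis. Payload 6.1 kg.
Tool frame: the origin (TCP) lies midway between the tips of the shut fingers; the grasp point (between the pads) lies 19 mm behind it (arm.tcp_to_grasp is the distance from the TCP to the grasp point, in m); z points along the fingers, y is the line along which they close (so a half turn about z gives the same grasp; the last joint's range is limited). The gripper opens to 85 mm and grips with 20 to 120 N. Pads are 22 mm wide; open, the fingers measure 114 mm over their backs; the gripper's body (76 mm by 85 mm) begins 54 mm behind the grasp point. The pads swing forward as they close: fully open they stand 13 mm farther back than shut.
Start: joints at [-1.325, 0.22, 1.526, -0, 1.395, -0.126], TCP at [0.227, -0.582, 0.231] pointing down, gripper open.
Joint ranges: [-2.98, 2.98], [-0.91, 2.08], [0.09, 2.57], [-1.24, 4.39], [0.2, 2.65], [-2.68, 2.68]. Speed limits (rad/s): [2.57, 2.57, 3.01, 3.14, 3.14, 3.14].

### API

Orientations are given as a rotation vector (axis times angle).
In Python, from bench import arm gives the robot as it stands.
- The arm moves only by the tool jog_arm, never from a script. Its argument "rows" is one flat list of numbers, 7 for each row, row after row: the finger opening in mm, from 0 to 85.4, then the shift along the tool's x, y, z in units of 0.02 m (1.0 is 0.02 m), then the turn, a rotation vector about the tool's x, y, z in units of 0.12 rad (1.0 is 0.12 rad). In form: [jaw, dx, dy, dz, wx, wy, wz, jaw, dx, dy, dz, wx, wy, wz, ...]. A call has 1 to 12 rows; each row shifts and turns the commanded pose from where the row before left it, along the tool's axes as they then stand; what a row does not reach is not made up. A row lasts 1/12 s, in which the tool goes at most 41.7 mm and 7.16 degrees, less where a joint would pass 70% of its speed; a pose out of reach is approached as far as the arm can. A call with a number of a shift or a turn outside -1 to 1 is refused whole. A call with a gripper value outside its range is refused whole. The fingers move at their own pace and stop on an object; "newtons" is the grip in N (left out, the last holds). Time passes only in rows, so rows that do not move let the fingers close. It gives the time, the measured TCP pose, the force, the opening and the grip force at its end, in the units of the state.
- arm.read_state(): the state, without advancing time (a new reading comes with each control period).
- arm.read_camera(name): name is "scene" or "top"; returns a dict with "img" (400x640x3 uint8, red, green, blue), "vfov" (degrees; the focal length in pixels is half the picture's height over the tangent of half this angle, whatever the lens; pixels are square), "cx", "cy" (the principal point, pixels), "xyz" and "orientation" of the camera in the world. Camera axes: x right, y up, looking along -z (the intrinsics and any distortion apply to the point x, -y, -z); pixel columns grow to the right and rows downward; lengths in m; the calibration is good to about 2 mm. A picture is of the moment at which its call begins. There is no depth.
- arm.job_done(): hands the job in; it is judged then, once.
Trained networks look in the newest picture that a camera, given by its name, has taken for a name from the list of things; names that differ only in an ending like _2 or _b are one class to them, and where a whole thing is asked for, a point or a joint stands for the part that bears it (a point fixed in the world has none). Each returns a list of dicts, best first, with "score" (0 to 1); they miss things now and then, are a little off and sometimes report something else, mostly with a low value. They report only what shows in the picture. A call takes as long as a camera call.
- arm.boxes_of(camera, query): "point" ([column, row] in pixels, amid what is visible of it).
- arm.silhouettes(camera, query): "region" (400x640 bool, what is visible of it) and "point" ([column, row] in pixels, amid what is visible of it).
The state is a dict: "clock": time; "joints": joint angles; "joint_velocities": joint speeds; "joint_efforts": joint torques, N m; "ee_pos": TCP position; "orientation": TCP orientation; "ft_force": force on the tool from outside, world axes, zero at the start; "torque": the same for the moment, N m; "grip_width": opening from 0.0 (shut) to 1.0 (fully open); "finger_force": force on a finger pad.
Only numpy, scipy, OpenCV 4.12 (cv2) and the standard library are available. Lean on these libraries where they do the work, as an engineer would, in place of code of your own. Each camera call takes 0.05 s, during which the arm holds its last target. There are 200 camera calls.

### The job

The car remote in the grey dock is finished. Press the dock's orange spring ejector all the way in along its slope, under the lamp, so that the remote is pushed right out onto the landing tongue, and let the ejector spring back. Then pick up the remote and lay it flat on the white slip pad, well inside its edges, without dropping it and without disturbing the other things on the bench.

Things in the scene. Friction and masses are not known exactly. Their poses are not given: they have to be found in the camera images.
- dock: Grey dock fixed on the bench. Origin: on the bench below its pocket's mouth, z up; the remote comes out to -x. Pocket: x = +6 to +68 mm, y = 0, 38 mm wide, floor 20 mm above the bench, under a clear window with its top at z = 41 mm; the block behind is 44 mm high. The sloped ejector guide stands beside it at y = +95 mm, 46 mm wide, up to z = 80 mm. Base plate x = -5 to +145, y = -33 to +133 mm.
- ejector (a joint): Travel of the ejector in m: 0 is sprung out (rest), 0.028 fully pressed; about 2 N to start, 7.5 N at the bottom. A linkage pushes the remote out 2.5 times as far as the ejector is pressed; on release ejector and pusher spring back and the remote stays out.
- ejector_pad (a point): Centre of the outer face of the ejector's orange round pad (32 mm across); it moves with the pad. At rest it is at (+27, +95, +99) mm in the dock's frame. Its z axis points outward along the ejector's axis, 27 degrees from vertical, leaning toward the dock's -x; press along its -z.
- landing (a point): Point on top of the landing tongue in front of the pocket, where the middle of the ejected remote comes to rest: (-34, 0, +20) mm in the dock's frame. The tongue is 28 mm wide (narrower than the remote) and 20 mm high; it ends 46 mm beyond this point in a lip 6 mm higher.
- lamp (a point): Centre of the underside of the dock's white lamp head, fixed over the ejector: 100 mm along the dock's x, 60 mm along y, 20 mm thick, at (+80, +95, +251) mm in the dock's frame, on a post 12 mm thick at (+132, +95) mm. It blocks a gripper that comes straight down on the ejector.
- remote: Black car remote with pale buttons, 34 x 60 x 14 mm, 40 g, lying flat, buttons up. Origin: centre of its underside; its y axis runs along its length, z up. At the start it lies wholly in the dock's pocket, seen through the window, with its length along the dock's x axis. Once out, grasp it across its 34 mm width.
- slip_pad: White slip pad, 90 x 130 x 11 mm, loose on the bench on one side of the dock or the other. Origin: centre of its underside; x across its 90 mm, y along its 130 mm; its top is 11 mm up.
- calculator: Bystander: calculator with orange and white keys, 70 x 116 x 15 mm, lying on the other side of the dock from the slip pad. Origin: centre of its underside.
- screwdriver_red: Bystander: red screwdriver, 169 mm long, 25 mm high, lying nearest the robot. Origin: centre of its underside.
- padlock: Bystander: brass padlock, 42 x 67 x 17 mm, lying flat. Origin: centre of its underside.
- lock_cylinder: Bystander: brass lock cylinder, 33 mm across, 31 mm high, upright. Origin: centre of its underside.
- car_key: Bystander: black car key, 29 x 86 x 10 mm, lying flat. Origin: centre of its underside.

How it is judged:
On the way:
1. the ejector is pressed in (over 24 of its 28 mm) and the remote is out on the landing tongue (value of joint ejector above 0.024 m and x of remote in the frame of dock below -0.018 m and z of remote in the frame of dock between 0.014 and 0.03 m), for 0.05 s.
At the end, for the whole second after the job is handed in: The remote lies flat (within 0.15 rad), buttons up and still, on the slip pad's top, its middle at least 12 mm inside the pad's edges; the ejector has sprung back (under 4 mm); the pad is within 30 mm of where it was (x of remote in the frame of slip_pad between -0.033 and 0.033 m and y of remote in the frame of slip_pad between -0.053 and 0.053 m and z of remote in the frame of slip_pad between 0.006 and 0.018 m and angle between remote's own z axis and vertical below 0.15 rad and linear speed of remote below 0.02 m/s and value of joint ejector below 0.004 m and distance of slip_pad from where it was at the start of the episode below 0.03 m); the robot touches nothing.
It fails at once if the remote is dropped or flung (faster than 0.85 m/s while the fingers do not hold it) (linear speed of remote above 0.85 m/s and contact force between the fingers and remote below 0.1 N).
It fails at once if a bystander is moved more than 30 mm (distance of any of calculator, screwdriver_red, padlock, lock_cylinder, car_key from where it was at the start of the episode above 0.03 m).
It also fails if it takes over 48 s, if anything falls off the work surface, if the arm or the gripper's body presses on something with over 40 N, if the wrist force passes 120 N, or if a joint passes its speed limit or range.

## Working session

There is one attempt and no reset: what is moved stays moved. The work goes in short steps, Python scripts to look and compute and a tool call to move; the robot and the scene stay as the last step left them, time stands still between calls to the robot, and variables do not carry over. Pictures are saved under pics/ and viewed, at most 10 in all, crops included, and the job is handed in when it is done.

Besides the shell and the picture viewer there is one more tool, called after ">>>" in YAML: its name, and indented under it one key for each argument. jog_arm: Moves the arm, as the interface text tells. Its arguments: {"type":"object","properties":{"rows":{"type":"array"},"newtons":{"type":"number"}},"required":["rows"]}

```bash
ls; mkdir -p pics; python3 - <<'E'
from bench import arm
import cv2,numpy as np
for c in ["top","scene"]:
    d=arm.read_camera(c); cv2.imwrite(f"pics/{c}0.png",d["img"][:,:,::-1])
    print(c,{k:(v if k!="img" else 0) for k,v in d.items()})
    for q in ["dock","ejector","remote","slip_pad","lamp","calculator","screwdriver_red","padlock","lock_cylinder","car_key","ejector_pad","landing"]:
        try: print(q,[(np.round(b["point"]),round(b["score"],2)) for b in arm.boxes_of(c,q)[:3]])
        except Exception as e: print(q,e)
print(arm.read_state(), arm.tcp_to_grasp)
E
```

```text
pics
top {'img': 0, 'vfov': 43.271466040702826, 'cx': 324.02433466512684, 'cy': 202.59537802804945, 'xyz': array([ 0.2682957 , -0.04161936,  1.36099805]), 'orientation': array([ 0.15595913, -0.15673356, -1.55974446])}
dock [(array([288., 163.]), 0.65)]
ejector []
remote []
slip_pad [(array([396., 199.]), 0.58)]
lamp [(array([288., 166.]), 0.93)]
calculator [(array([286., 160.]), 0.71), (array([214., 211.]), 0.68), (array([441., 172.]), 0.52)]
screwdriver_red []
padlock [(array([442., 173.]), 0.54)]
lock_cylinder []
car_key [(array([380., 261.]), 0.51)]
ejector_pad [(array([276., 174.]), 0.59)]
landing [(array([292., 162.]), 0.62)]
scene {'img': 0, 'vfov': 48.5883539179856, 'cx': 322.7861426583097, 'cy': 202.9073089471389, 'xyz': array([-0.30660011,  0.58597269,  0.73025129]), 'orientation': array([ 0.57906233, -1.15273175, -1.9668266 ])}
dock [(array([271., 232.]), 0.55)]
ejector [(array([266., 223.]), 0.54)]
remote [(array([304., 235.]), 0.4)]
slip_pad [(array([359., 222.]), 0.69)]
lamp [(array([272., 233.]), 0.78)]
calculator [(array([235., 291.]), 0.98), (array([269., 233.]), 0.64
[... 274 characters left out ...]
 array([-1.32508605e+00,  2.20394984e-01,  1.52652455e+00, -1.85521569e-05,
        1.39473526e+00, -1.26106648e-01]), 'joint_velocities': array([ 8.34155450e-04, -1.17298047e-03,  5.12534367e-04, -8.84024065e-05,
        1.08629374e-04, -9.13416843e-04]), 'joint_efforts': array([-1.14451919e-03, -4.96851146e+01, -3.89729440e+01, -1.40906163e-04,
        8.44166680e-04, -1.17801193e-05]), 'ee_pos': array([ 0.22704719, -0.58226763,  0.23128974]), 'orientation': array([-3.08739821e+00, -5.80683907e-01,  3.44726219e-05]), 'ft_force': array([0.50212653, 0.11077847, 0.13857064]), 'torque': array([-0.04182513, -0.0498424 , -0.03747372]), 'finger_force': 0.0, 'grip_width': 0.997949605746496} 0.0187
```

```bash
python3 - <<'E'
import cv2
a=cv2.imread("pics/top0.png")[90:310,180:480]; cv2.imwrite("pics/top0c.png",cv2.resize(a,None,fx=2.66,fy=2.66,interpolation=cv2.INTER_CUBIC))
a=cv2.imread("pics/scene0.png")[130:350,180:480]; cv2.imwrite("pics/scene0c.png",cv2.resize(a,None,fx=2.66,fy=2.66,interpolation=cv2.INTER_CUBIC))
E
```

```text
(no output)
```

View pics/top0c.png

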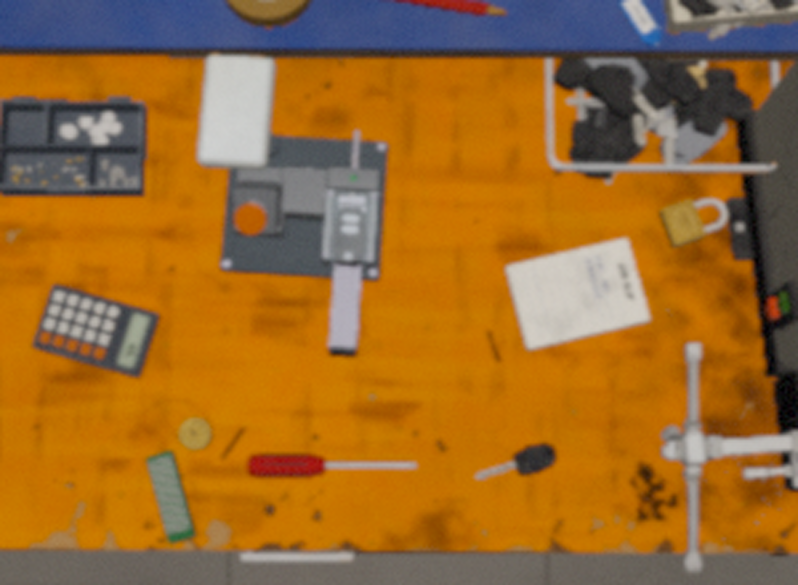

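View pics/scene0c.png

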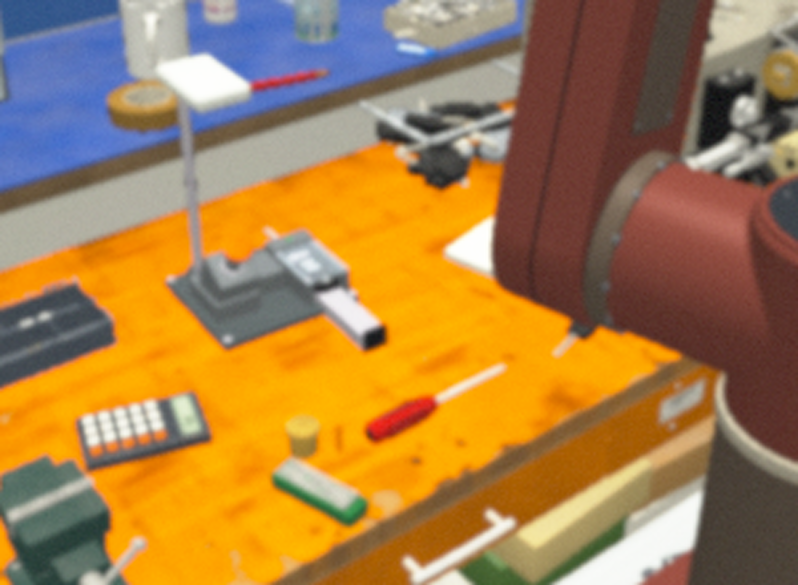

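```bash
cat > h.py <<'E'
import numpy as np,cv2
from scipy.spatial.transform import Rotation as R
from bench import arm
CAM={}
def setcam(n,d): CAM[n]=d
def proj(d,P):
    P=np.atleast_2d(P); q=R.from_rotvec(d["orientation"]).inv().apply(P-d["xyz"])
    f=200/np.tan(np.radians(d["vfov"])/2)
    return np.c_[d["cx"]+f*q[:,0]/-q[:,2], d["cy"]-f*q[:,1]/-q[:,2]]
def unproj(d,uv,z):
    f=200/np.tan(np.radians(d["vfov"])/2); uv=np.atleast_2d(uv)
    r=R.from_rotvec(d["orientation"]).apply(np.c_[(uv[:,0]-d["cx"])/f,-(uv[:,1]-d["cy"])/f,-np.ones(len(uv))])
    return d["xyz"]+r*((z-d["xyz"][2])/r[:,2])[:,None]
def dockpt(p,P):
    c,s=np.cos(p[2]),np.sin(p[2]); P=np.atleast_2d(P)
    return np.c_[p[0]+c*P[:,0]-s*P[:,1],p[1]+s*P[:,0]+c*P[:,1],P[:,2]]
TOP=dict(vfov=43.271466040702826,cx=324.02433466512684,cy=202.59537802804945,xyz=np.array([ 0.2682957 , -0.04161936,  1.36099805]),orientation=np.array([ 0.15595913, -0.15673356, -1.55974446]))
SC=dict(vfov=48.5883539179856,cx=322.7861426583097,cy=202.9073089471389,xyz=np.array([-0.30660011,  0.58597269,  0.73025129]),orientation=np.array([ 0.57906233, -1.15273175, -1.9668266 ]))
E
cat > fit.py <<'E'
from h import *
from scipy.optimize import least_squares
T=[((-5,133,6),(221,269)),((-5,-33,6),(378,279)),((145,-33,6),(387,142)),((27,95,99),(250,218)),
 ((-80,14,26),(329,351)),((-80,-14,26),(356,353)),((30,125,271),(199,163)),((30,65,271),(267,165)),((130,65,271),(273,57)),((130,125,271),(207,55))]
S=[((-5,133,6),(228,347)),((130,125,271),(157,66)),((130,65,271),(195,53)),((30,65,271),(250,92)),((30,125,271),(205,108)),((-80,-14,26),(385,325))]
def uv(l,o): return np.array([b for a,b in l])/2.66+o
A=np.array([a for a,b in T])/1e3;B=np.array([a for a,b in S])/1e3
ut,us=uv(T,(180,90)),uv(S,(180,130))
f=lambda p:np.r_[(proj(TOP,dockpt(p,A))-ut).ravel(),(proj(SC,dockpt(p,B))-us).ravel()]
r=least_squares(f,[.5,0,0],loss="soft_l1"); p=r.x
print(p); print(np.round(f(p).reshape(-1,2),1))
c=np.array([(507,267),(630,238),(650,323),(530,349)])/2.66+(180,90)
W=unproj(TOP,c,.011); print(W, W.mean(0)); e=W[0]-W[1]; print("pad long",np.linalg.norm(e),np.arctan2(e[1],e[0]),np.linalg.norm(W[1]-W[2]))
m=np.array([(195,433),(97,330),(285,465),(415,465),(534,459),(476,475),(685,222)])/2.66+(180,90)
print(np.round(unproj(TOP,m,.012),3))
for q,pt in dict(land=(-.034,0,.02),pad=(.027,.095,.099),lamp=(.08,.095,.251)).items(): print(q,dockpt(p,pt))
img=cv2.imread("pics/top0.png")
E
python3 fit.py
```

```text
[ 0.56763302 -0.00546034 -0.05199068]
[[-0.5  1.3]
 [ 0.7  0.9]
 [ 0.4  0.3]
 [ 0.   1.4]
 [ 0.  -1.4]
 [ 0.3 -1.6]
 [-1.3  0.6]
 [-0.3  1.3]
 [ 0.7 -0. ]
 [-0.6 -0.7]
 [-1.   0.3]
 [-1.9 -1.1]
 [ 4.2 -1.1]
 [ 1.2 -3.4]
 [-3.1 -4. ]
 [ 0.1 -1.9]]
[[ 0.57585725 -0.16923487  0.011     ]
 [ 0.60738669 -0.29715405  0.011     ]
 [ 0.51790483 -0.31483695  0.011     ]
 [ 0.49028397 -0.19156975  0.011     ]] [ 0.54785819 -0.24319891  0.011     ]
pad long 0.13174757433074888 1.8124587490685993 0.09121232180791447
[[ 0.403  0.147  0.012]
 [ 0.507  0.25   0.012]
 [ 0.371  0.056  0.012]
 [ 0.372 -0.074  0.012]
 [ 0.379 -0.194  0.012]
 [ 0.362 -0.135  0.012]
 [ 0.625 -0.355  0.012]]
land [[ 0.53367896 -0.00369345  0.02      ]]
pad [[0.59953342 0.08800818 0.099     ]]
lamp [[0.65246181 0.08525391 0.251     ]]
```

```bash
sed -i 's/(-80,14,26)/(-85,14,26)/;s/(-80,-14,26)/(-85,-14,26)/g' fit.py; python3 fit.py|egrep "^\[ 0|^\[\[|land|pad|lamp| \["|head -40
cat >> h.py <<'E'
def delta(pos,rot=None,frame=None):
    "shift to pos in tool axes (units) and remaining turn (units)"
    s=arm.read_state(); Rt=R.from_rotvec(s["orientation"])
    F=Rt if frame is None else frame
    print("clk",s["clock"],"tcp",np.round(s["ee_pos"],4),"F",np.round(s["ft_force"],1),"j",np.round(s["joints"],2))
    print("shift units",np.round(F.inv().apply(pos-s["ee_pos"])/.02,2))
    if rot is not None: print("turn units",np.round((Rt.inv()*rot).as_rotvec()/.12,2))
def down(yaw,tilt=0): return R.from_euler("z",yaw)*R.from_matrix(np.diag([1.,-1,-1]))*R.from_euler("y",tilt)
E
python3 - <<'E'
from h import *
y=-.052
delta(np.array([.45,.09,.30]),down(y),down(y))
E
```

```text
[ 0.56878277 -0.00550158 -0.04880231]
[[-0.4  1. ]
 [ 0.7  0.5]
 [ 0.3 -0.1]
 [ 0.   1.1]
 [ 0.   0. ]
 [ 0.3 -0.2]
 [-1.3  0.2]
 [-0.3  0.9]
 [ 0.5 -0.4]
 [-0.8 -1. ]
 [-1.2  0.1]
 [-2.1 -1.1]
 [ 3.9 -1.1]
 [ 0.9 -3.5]
 [-3.3 -4. ]
 [ 1.  -1.3]]
[[ 0.57585725 -0.16923487  0.011     ]
 [ 0.60738669 -0.29715405  0.011     ]
 [ 0.51790483 -0.31483695  0.011     ]
 [ 0.49028397 -0.19156975  0.011     ]] [ 0.54785819 -0.24319891  0.011     ]
pad long 0.13174757433074888 1.8124587490685993 0.09121232180791447
[[ 0.403  0.147  0.012]
 [ 0.507  0.25   0.012]
 [ 0.371  0.056  0.012]
 [ 0.372 -0.074  0.012]
 [ 0.379 -0.194  0.012]
 [ 0.362 -0.135  0.012]
 [ 0.625 -0.355  0.012]]
land [[ 0.53482325 -0.00384296  0.02      ]]
pad [[0.600385   0.08806817 0.099     ]]
lamp [[0.6533219  0.08548268 0.251     ]]
clk 1.3 tcp [ 0.227  -0.5823  0.2313] F [0.5 0.1 0.1] j [-1.33  0.22  1.53 -0.    1.39 -0.13]
shift units [  9.39 -34.15  -3.44]
turn units [-0.    0.    3.53]
```

>>> jog_arm:
  rows: [0,0,0,-0.9,0,0,0.88,0,0,0,-0.9,0,0,0.88,0,0,0,-0.9,0,0,0.88,0,0,0,-0.9,0,0,0.88,0,0.27,-1,0,0,0,0,0,0.27,-1,0,0,0,0,0,0.27,-1,0,0,0,0,0,0.27,-1,0,0,0,0,0,0.27,-1,0,0,0,0,0,0.27,-1,0,0,0,0,0,0.27,-1,0,0,0,0,0,0.27,-1,0,0,0,0]

```text
clock: 2.3
ee_pos: [0.2785, -0.4237, 0.3034]
orientation: [3.14, -0.08, 0.0]
ft_force: [0.4, -0.3, 0.3]
grip_width: -0.0
finger_force: 0.0
```

>>> jog_arm:
  rows: [0,0.27,-1,0,0,0,0,0,0.27,-1,0,0,0,0,0,0.27,-1,0,0,0,0,0,0.27,-1,0,0,0,0,0,0.27,-1,0,0,0,0,0,0.27,-1,0,0,0,0,0,0.27,-1,0,0,0,0,0,0.27,-1,0,0,0,0,0,0.27,-1,0,0,0,0,0,0.27,-1,0,0,0,0,0,0.27,-1,0,0,0,0,0,0.27,-1,0,0,0,0]

```text
clock: 3.3
ee_pos: [0.3553, -0.1873, 0.3035]
orientation: [3.14, -0.08, 0.001]
ft_force: [-0.2, -0.4, 0.5]
grip_width: -0.001
finger_force: 0.0
```

>>> jog_arm:
  rows: [0,0.27,-1,0,0,0,0,0,0.27,-1,0,0,0,0,0,0.27,-1,0,0,0,0,0,0.27,-1,0,0,0,0,0,0.27,-1,0,0,0,0,0,0.27,-1,0,0,0,0,0,0.27,-1,0,0,0,0,0,0.27,-1,0,0,0,0,0,0.27,-1,0,0,0,0,0,0.27,-1,0,0,0,0,0,0,0,0,0,0,0,0,0,0,0,0,0,0]

```text
clock: 4.3
ee_pos: [0.4192, 0.0094, 0.3033]
orientation: [3.14, -0.076, -0.0]
ft_force: [-0.5, -0.7, 0.4]
grip_width: 0.001
finger_force: 0.0
```

```bash
python3 - <<'E'
from h import *
y=-.049
delta(np.array([.45,.09,.30]),down(y,np.radians(27)))
E
```

```text
clk 4.3 tcp [0.4192 0.0094 0.3033] F [-0.5 -0.7  0.4] j [-0.17 -0.33  1.92 -0.    1.55  1.45]
shift units [ 1.34 -4.1   0.17]
turn units [0.   3.93 0.01]
```

>>> jog_arm:
  rows: [0,0.3,-1,0,0,0.98,0,0,0.3,-1,0,0,0.98,0,0,0.3,-1,0,0,0.98,0,0,0.3,-1,0,0,0.99,0,0,0,0,0,0,0,0,0,0,0,0,0,0,0]

```text
clock: 4.8
ee_pos: [0.4455, 0.0875, 0.3072]
orientation: [3.042, -0.074, 0.73]
ft_force: [-0.3, -0.2, -0.1]
grip_width: 0.003
finger_force: 0.0
```

```bash
python3 - <<'E'
from h import *
y=-.049; rot=down(y,np.radians(27)); P=np.array([.602,.088,.099]); z=rot.apply([0,0,1]); print(z)
delta(P-.06*z,rot); delta(P,rot)
img=arm.read_camera("scene")["img"][:,:,::-1]
cv2.imwrite("pics/s1.png",img)
E
```

```text
[ 0.45344559 -0.02223663 -0.89100652]
clk 4.8 tcp [0.4455 0.0875 0.3072] F [-0.3 -0.2 -0.1] j [ 0.06 -0.65  2.19 -0.05  1.14  1.69]
shift units [ 2.24 -0.41  9.82]
turn units [0.01 0.   0.01]
clk 4.8 tcp [0.4455 0.0875 0.3072] F [-0.3 -0.2 -0.1] j [ 0.06 -0.65  2.19 -0.05  1.14  1.69]
shift units [ 2.24 -0.41 12.82]
turn units [0.01 0.   0.01]
```

View pics/s1.png

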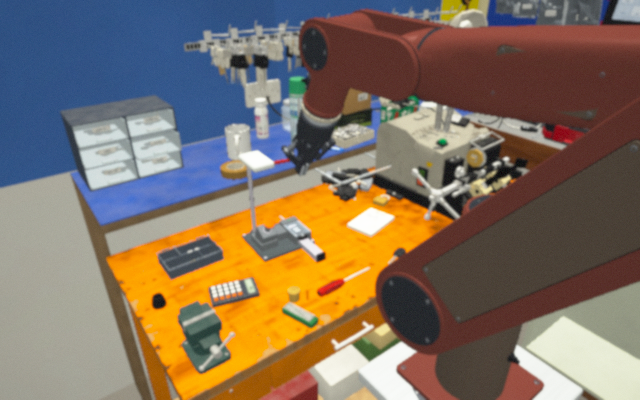

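The scene view shows the tilted, shut gripper at about (300,165), clear of the lamp head at (257,160); the dock is at (270,238) and the pad at (370,220). I'll approach along the ejector's axis next.

>>> jog_arm:
  rows: [0,0.75,-0.14,0.5,0,0,0,0,0.75,-0.14,0.5,0,0,0,0,0.74,-0.13,0.5,0,0,0,0,0,0,1,0,0,0,0,0,0,1,0,0,0,0,0,0,1,0,0,0,0,0,0,1,0,0,0,0,0,0,1,0,0,0,0,0,0,1,0,0,0,0,0,0,1,0,0,0,0,0,0,1,0,0,0,0,0,0,0.3,0,0,0]

```text
clock: 5.85
ee_pos: [0.5759, 0.0867, 0.1497]
orientation: [3.043, -0.081, 0.721]
ft_force: [-1.1, 0.6, -0.2]
grip_width: 0.001
finger_force: 0.0
```

```bash
python3 - <<'E'
from h import *
y=-.049; rot=down(y,np.radians(27)); P=np.array([.602,.088,.099])
delta(P,rot)
img=arm.read_camera("top")["img"][:,:,::-1]
a=img[110:230,230:370]; cv2.imwrite("pics/t1.png",cv2.resize(a,None,fx=5,fy=5,interpolation=cv2.INTER_CUBIC))
img=arm.read_camera("scene")["img"][:,:,::-1]
a=img[130:270,210:350]; cv2.imwrite("pics/s2.png",cv2.resize(a,None,fx=4.2,fy=4.2,interpolation=cv2.INTER_CUBIC))
E
```

```text
clk 5.85 tcp [0.5759 0.0867 0.1497] F [-1.1  0.6 -0.2] j [ 0.04 -0.12  2.11 -0.07  0.69  1.7 ]
shift units [ 0.02 -0.14  2.85]
turn units [ 0.03  0.05 -0.03]
```

View pics/s2.png

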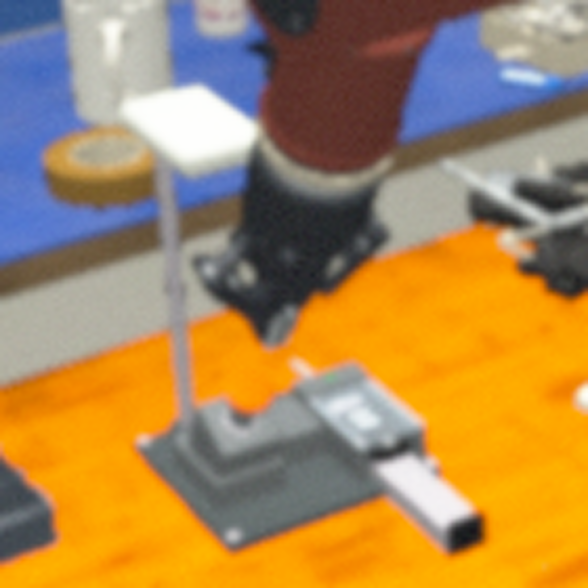

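```bash
python3 - <<'E'
from h import *
P=np.array([[.602,.088,.099],arm.read_state()["ee_pos"]])
print((proj(SC,P)-(210,130))*4.2, (proj(TOP,P)-(230,110))*5)
E
```

```text
[[247.66106598 386.2405363 ]
 [265.09298667 331.93950511]] [[220.26824511 312.11020701]
 [210.09169094 336.37099226]]
```

View pics/t1.png

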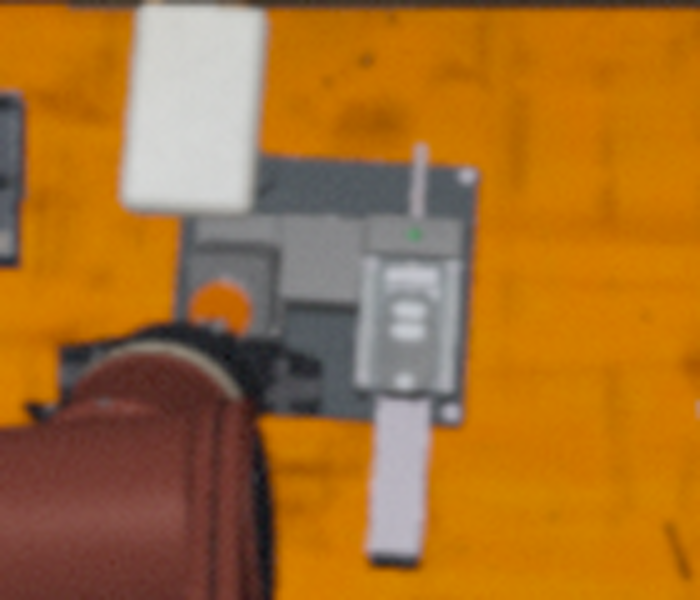

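>>> jog_arm:
  rows: [0,0,-0.04,0.6,0,0,0,0,0,-0.04,0.6,0,0,0,0,0,-0.04,0.6,0,0,0,0,0,-0.02,0.6,0,0,0,0,0,0,0.2,0,0,0,0,0,0,0.2,0,0,0,0,0,0,0.2,0,0,0,0,0,0,0.2,0,0,0,0,0,0,0,0,0,0]

```text
clock: 6.7
ee_pos: [0.6057, 0.0902, 0.0968]
orientation: [3.042, -0.077, 0.733]
ft_force: [-0.1, -2.3, 2.4]
grip_width: -0.004
finger_force: 1.2
```

```bash
python3 - <<'E'
from h import *
y=-.049; rot=down(y,np.radians(27)); P=np.array([.602,.088,.099])
delta(P,rot)
E
```

```text
clk 6.7 tcp [0.6057 0.0902 0.0968] F [-0.1 -2.3  2.4] j [ 0.04  0.04  2.08 -0.08  0.56  1.72]
shift units [-0.11  0.12 -0.18]
turn units [ 0.01 -0.01 -0.01]
```

>>> jog_arm:
  rows: [0,-0.02,0,0.15,0,0,0,0,-0.02,0,0.15,0,0,0,0,-0.02,0,0.15,0,0,0,0,-0.02,0,0.15,0,0,0,0,0,0,0.15,0,0,0,0,0,0,0.15,0,0,0,0,0,0,0.15,0,0,0,0,0,0,0.15,0,0,0,0,0,0,0,0,0,0]

```text
clock: 7.45
ee_pos: [0.6162, 0.0899, 0.0755]
orientation: [3.041, -0.077, 0.736]
ft_force: [-1.2, -2.8, 7.3]
grip_width: -0.001
finger_force: 3.3
```

```bash
python3 - <<'E'
from h import *
y=-.049; rot=down(y,np.radians(27)); P=np.array([.602,.088,.099])
delta(P,rot)
img=arm.read_camera("top")["img"][:,:,::-1]
a=img[110:230,230:370]; cv2.imwrite("pics/t2.png",cv2.resize(a,None,fx=5,fy=5,interpolation=cv2.INTER_CUBIC))
E
```

```text
clk 7.45 tcp [0.6162 0.0899 0.0755] F [-1.2 -2.8  7.3] j [ 0.04  0.1   2.06 -0.09  0.51  1.73]
shift units [-0.09  0.13 -1.37]
turn units [ 0.   -0.03 -0.01]
```

View pics/t2.png

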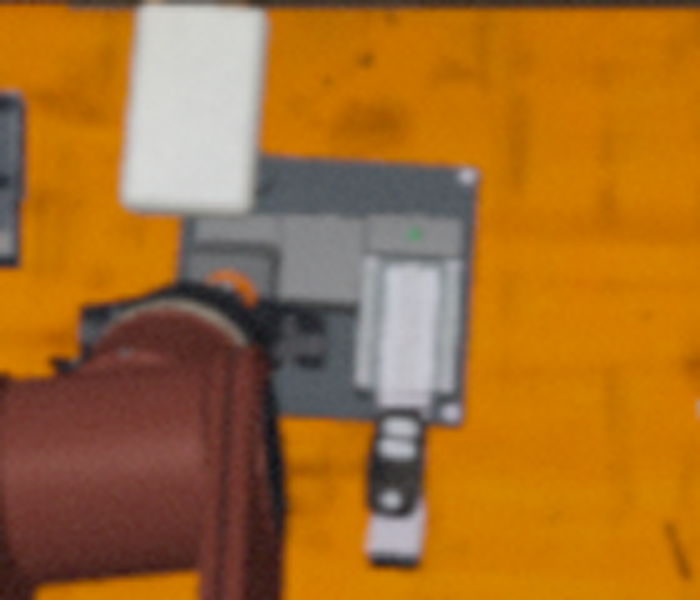

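The remote is out of the window onto the tongue, centred at about crop (395,462). I'll press the last millimetres.

>>> jog_arm:
  rows: [0,0,0,0.06,0,0,0,0,0,0,0.06,0,0,0,0,0,0,0.05,0,0,0,0,0,0,0,0,0,0]

```text
clock: 7.83
ee_pos: [0.6168, 0.0899, 0.0747]
orientation: [3.041, -0.076, 0.734]
ft_force: [-28.2, -4.2, 36.5]
grip_width: 0.003
finger_force: 22.4
```

```bash
python3 - <<'E'
from h import *
y=-.049; rot=down(y,np.radians(27)); P=np.array([.602,.088,.099])
delta(P,rot)
p=[.5688,-.0055,-.049]
d=arm.read_camera("top")
for s in arm.silhouettes("top","remote")[:2]:
    print(s["score"],s["point"],unproj(TOP,s["point"],.034)); 
    (c,wh,a)=cv2.minAreaRect(np.argwhere(s["region"])[:,::-1].astype(np.float32)); print(c,wh,a,unproj(TOP,c,.034))
print("land",dockpt(p,(-.034,0,.034)))
E
```

```text
clk 7.8333 tcp [0.6168 0.0899 0.0747] F [-28.2  -4.2  36.5] j [ 0.04  0.1   2.06 -0.09  0.51  1.73]
shift units [-0.1   0.14 -1.42]
turn units [ 0.01 -0.02 -0.01]
0.53 [307.4, 205.3] [[0.5286415  0.00298621 0.034     ]]
(309.0, 202.5) (21.0, 12.0) 90.0 [[ 0.536326   -0.00121882  0.034     ]]
land [[ 0.53484081 -0.00383467  0.034     ]]
```

>>> jog_arm:
  rows: [0,0,0,-0.3,0,0,0,0,0,0,-0.5,0,0,0,0,0,0,-0.5,0,0,0,0,0,0,-0.8,0,0,0,0,0,0,-1,0,0,0,0,0,0,-1,0,0,0,0,0,0,-1,0,0,0,0,0,0,-1,0,0,0,0,0,0,-1,0,0,0,0,0,0,-1,0,0,0,0,0,0,-1,0,0,0,0,0,0,-1,0,0,0]

```text
clock: 8.93
ee_pos: [0.5234, 0.0948, 0.2512]
orientation: [3.043, -0.077, 0.729]
ft_force: [0.3, 0.2, 0.6]
grip_width: -0.0
finger_force: 0.0
```

>>> jog_arm:
  rows: [85,-0.5,0.5,-1,0,0,0,85,-0.5,0.5,-0.5,0,-0.98,0,85,-0.5,0.5,0,0,-0.98,0,85,-0.5,0.5,0,0,-0.98,0,85,0,0.5,0,0,-0.98,0,85,0,0.5,0,0,0,0,85,0,0.5,0,0,0,0,85,0,0,0,0,0,0]

```text
clock: 9.6
ee_pos: [0.47, 0.0259, 0.2621]
orientation: [3.14, -0.081, 0.003]
ft_force: [0.3, -0.2, -0.1]
grip_width: 0.996
finger_force: 0.0
```

```bash
python3 - <<'E'
from h import *
y=-.049; rot=down(y)
delta(np.array([.536,-.004,.12]),rot)
img=arm.read_camera("top")["img"][:,:,::-1]
for s in arm.silhouettes("top","remote")[:2]:
    print(s["score"],s["point"],unproj(TOP,s["point"],.034)); 
    (c,wh,a)=cv2.minAreaRect(np.argwhere(s["region"])[:,::-1].astype(np.float32)); print(c,wh,a,unproj(TOP,c,.034))
a=img[110:240,230:370]; cv2.imwrite("pics/t3.png",cv2.resize(a,None,fx=4.5,fy=4.5,interpolation=cv2.INTER_CUBIC))
E
```

```text
clk 9.6 tcp [0.47   0.0259 0.2621] F [ 0.3 -0.2 -0.1] j [-0.11 -0.18  1.87 -0.    1.44  1.51]
shift units [3.36 1.32 7.11]
turn units [ 0.01 -0.02 -0.02]
```

View pics/t3.png

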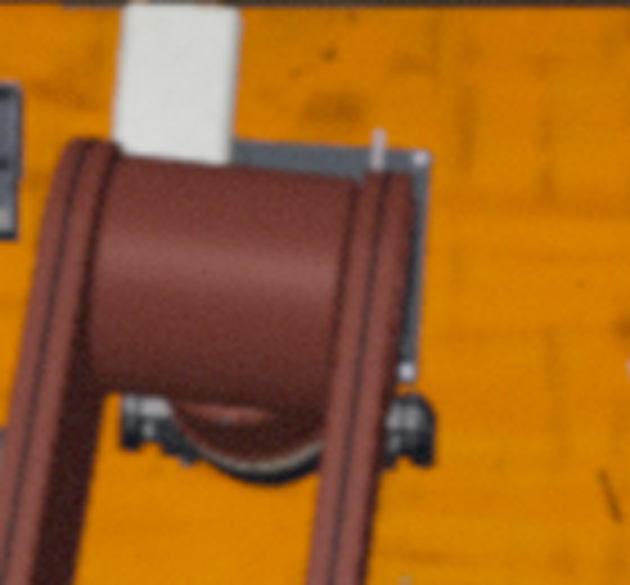

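>>> jog_arm:
  rows: [85,0.82,0.36,0.8,0,0,0,85,0.82,0.36,0.8,0,0,0,85,0.82,0.36,0.8,0,0,0,85,0.82,0.36,0.8,0,0,0,85,0,0,1,0,0,0,85,0,0,1,0,0,0,85,0,0,1,0,0,0,85,0,0,1,0,0,0,85,0,0,1,0,0,0,85,0,0,1,0,0,0,85,0,0,0,0,0,0]

```text
clock: 10.62
ee_pos: [0.5314, -0.0036, 0.0762]
orientation: [-3.14, 0.078, 0.004]
ft_force: [-0.3, 0.1, -0.3]
grip_width: 0.997
finger_force: 0.0
```

```bash
python3 - <<'E'
from h import *
y=-.049; rot=down(y)
delta(np.array([.535,-.003,.0205]),rot)
img=arm.read_camera("scene")["img"][:,:,::-1]
print((proj(SC,dockpt([.5688,-.0055,-.049],(-.034,0,.027)))-(230,170))*5)
a=img[170:290,230:370]; cv2.imwrite("pics/s4.png",cv2.resize(a,None,fx=5,fy=5,interpolation=cv2.INTER_CUBIC))
E
```

```text
clk 10.6167 tcp [ 0.5314 -0.0036  0.0762] F [-0.3  0.1 -0.3] j [-0.16  0.17  1.9   0.    1.08  1.46]
shift units [ 0.18 -0.04  2.79]
turn units [-0.01  0.02 -0.01]
[[406.38940096 367.55879042]]
```

View pics/s4.png

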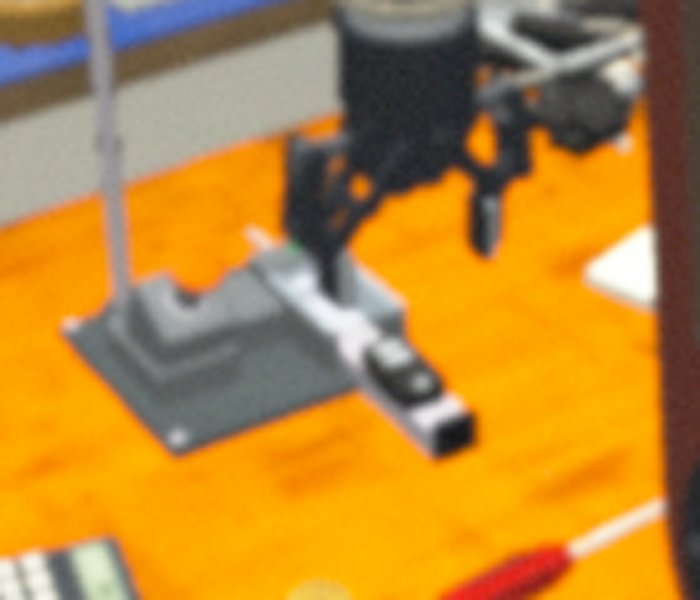

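The remote lies on the tongue at crop (404,368), where my fit projects it (406,368), with the open fingers straddling above it. Descending to grasp.

>>> jog_arm:
  rows: [85,0.18,0,0.7,0,0,0,85,0,0,0.7,0,0,0,85,0,0,0.7,0,0,0,85,0,0,0.65,0,0,0,85,0,0,0,0,0,0,30,0,0,0,0,0,0,30,0,0,0,0,0,0,30,0,0,0,0,0,0,30,0,0,0,0,0,0,30,0,0,0,0,0,0,30,0,0,0,0,0,0,30,0,0,0,0,0,0]
  newtons: 30

```text
clock: 11.67
ee_pos: [0.5393, -0.0052, 0.0255]
orientation: [3.14, -0.08, 0.005]
ft_force: [-1.8, 0.2, 6.4]
grip_width: 0.363
finger_force: 29.4
```

>>> jog_arm:
  rows: [30,0,0,-0.1,0,0,0,30,0,0,-0.2,0,0,0,30,0,0,-0.3,0,0,0,30,0,0,-0.5,0,0,0,30,0,0,-0.5,0,0,0,30,0,0,-0.5,0,0,0,30,0,0,0,0,0,0]

```text
clock: 12.25
ee_pos: [0.5403, -0.0054, 0.0691]
orientation: [3.14, -0.079, 0.009]
ft_force: [-0.3, -0.5, -0.9]
grip_width: 0.362
finger_force: 29.5
```

```bash
python3 - <<'E'
from h import *
rot=down(-.049)
delta(np.array([.548,-.243,.10]),rot)
img=arm.read_camera("scene")["img"][:,:,::-1]
a=img[170:290,230:370]; cv2.imwrite("pics/s5.png",cv2.resize(a,None,fx=5,fy=5,interpolation=cv2.INTER_CUBIC))
E
```

```text
clk 12.25 tcp [ 0.5403 -0.0054  0.0691] F [-0.3 -0.5 -0.9] j [-0.16  0.19  1.88  0.    1.06  1.47]
shift units [ 0.99 11.85 -1.53]
turn units [ 0.   -0.05 -0.01]
```

View pics/s5.png

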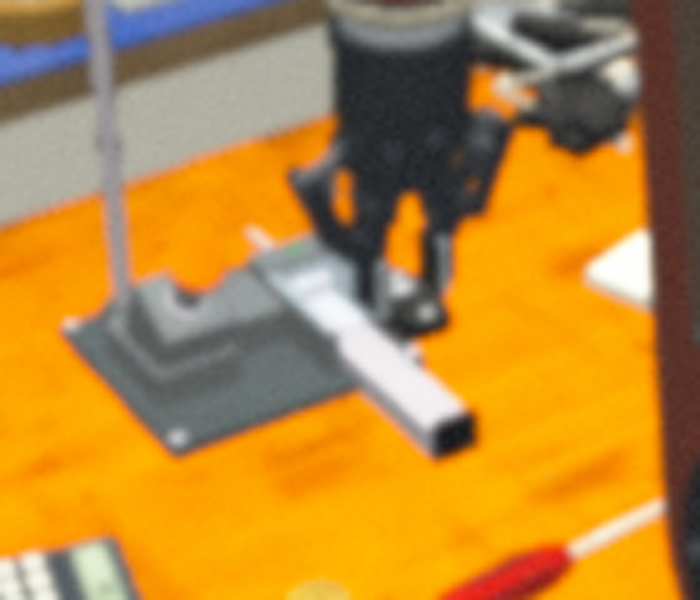

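The remote is held at crop (410,305), with the tongue empty. Moving over to the pad.

>>> jog_arm:
  rows: [30,0,0,-0.8,0,0,0,30,0,0.8,-0.7,0,0,0,30,0.1,1,0,0,0,0,30,0.1,1,0,0,0,0,30,0.1,1,0,0,0,0,30,0.1,1,0,0,0,0,30,0.1,1,0,0,0,0,30,0.1,1,0,0,0,0,30,0.1,1,0,0,0,0,30,0.1,1,0,0,0,0,30,0.1,1,0,0,0,0,30,0.1,1,0,0,0,0]

```text
clock: 13.3
ee_pos: [0.5469, -0.2227, 0.0955]
orientation: [-3.14, 0.08, -0.001]
ft_force: [1.1, 0.2, -0.4]
grip_width: 0.361
finger_force: 29.6
```

>>> jog_arm:
  rows: [30,0,0.9,0,0,0,0,30,0,0.1,0.5,0,0,0,30,0,0,0.7,0,0,0,30,0,0,0.7,0,0,0,30,0,0,0.7,0,0,0,30,0,0,0.5,0,0,0,30,0,0,0.4,0,0,0,30,0,0,0,0,0,0]

```text
clock: 13.97
ee_pos: [0.5448, -0.2404, 0.0233]
orientation: [-3.139, 0.078, 0.004]
ft_force: [-0.5, 1.1, -1.1]
grip_width: 0.36
finger_force: 29.6
```

```bash
python3 - <<'E'
from h import *
delta(np.array([.548,-.243,.0165]),down(-.049))
E
```

```text
clk 13.9667 tcp [ 0.5448 -0.2404  0.0233] F [-0.5  1.1 -1.1] j [-0.55  0.39  1.74  0.    1.01  1.07]
shift units [0.16 0.12 0.34]
turn units [-0.02  0.02 -0.01]
```

Lowering gently until the force tells of contact.

>>> jog_arm:
  rows: [30,0,0,0.1,0,0,0,30,0,0,0.1,0,0,0,30,0,0,0.05,0,0,0,30,0,0,0,0,0,0]

```text
clock: 14.3
ee_pos: [0.5467, -0.242, 0.0214]
orientation: [3.14, -0.079, 0.003]
ft_force: [-0.8, -0.3, -0.6]
grip_width: 0.363
finger_force: 29.6
```

>>> jog_arm:
  rows: [30,0,0,0.08,0,0,0,30,0,0,0.07,0,0,0,30,0,0,0,0,0,0]

```text
clock: 14.55
ee_pos: [0.5463, -0.2418, 0.0179]
orientation: [-3.141, 0.08, -0.002]
ft_force: [0.1, 1.5, -0.7]
grip_width: 0.359
finger_force: 29.6
```

>>> jog_arm:
  rows: [30,0,0,0.07,0,0,0,30,0,0,0.05,0,0,0,30,0,0,0,0,0,0]

```text
clock: 14.8
ee_pos: [0.5465, -0.242, 0.0165]
orientation: [3.14, -0.079, 0.002]
ft_force: [-2.6, 1.7, 6.4]
grip_width: 0.363
finger_force: 30.5
```

>>> jog_arm:
  rows: [36,0,0,0,0,0,0,42,0,0,0,0,0,0,55,0,0,0,0,0,0,65,0,0,0,0,0,0,65,0,0,-0.2,0,0,0,65,0,0,-0.5,0,0,0,65,0,0,-1,0,0,0,65,0,0,-1,0,0,0,65,0,0,-1,0,0,0,65,0,0,-1,0,0,0,65,0,0,-1,0,0,0,65,0,0,-1,0,0,0]

```text
clock: 15.8
ee_pos: [0.5463, -0.2419, 0.1517]
orientation: [3.14, -0.079, 0.003]
ft_force: [0.2, 0.4, -0.1]
grip_width: 0.759
finger_force: 0.0
```

>>> jog_arm:
  rows: [65,-1,0,-1,0,0,0,65,-1,0,-1,0,0,0,65,-1,0,-0.5,0,0,0,65,-1,0,0,0,0,0,65,-1,0,0,0,0,0,65,-1,0,0,0,0,0,65,0,0,0,0,0,0]

```text
clock: 16.38
ee_pos: [0.4239, -0.2354, 0.2002]
orientation: [3.14, -0.081, 0.001]
ft_force: [0.7, -1.0, -0.4]
grip_width: 0.764
finger_force: 0.0
```

```bash
python3 - <<'E'
from h import *
delta(np.array([.548,-.243,.0165]),down(-.049))
img=arm.read_camera("top")["img"][:,:,::-1]
a=img[110:270,240:480]; cv2.imwrite("pics/t6.png",cv2.resize(a,None,fx=3.3,fy=3.3,interpolation=cv2.INTER_CUBIC))
E
```

```text
clk 16.3833 tcp [ 0.4239 -0.2354  0.2002] F [ 0.7 -1.  -0.4] j [-0.67 -0.1   1.92 -0.    1.32  0.95]
shift units [6.21 0.05 9.19]
turn units [ 0.   -0.   -0.02]
```

View pics/t6.png

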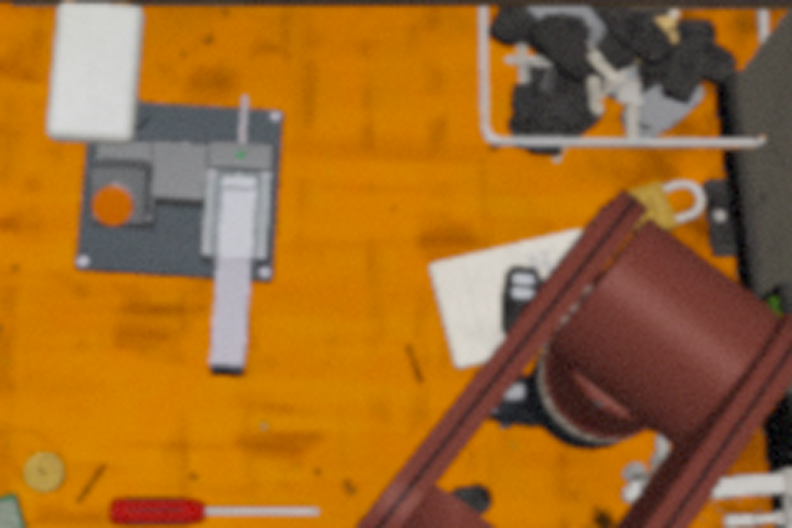

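The remote lies flat near the middle of the pad at crop (520,300). The pad hasn't moved, and the orange ejector is back out at (112,205). Handing in.

```bash
python3 -c "
from bench import arm
print(arm.job_done())"
```

```text
the job is handed in; nothing more can be done
None
```

I ejected the remote, laid it flat on the slip pad near its middle, saw the ejector back out, and handed the job in at about 16 s; no pass/fail result came back.

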